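# Put the dough cutter away in its sliding-cover box

### The arm

A 7-joint arm with a two-finger parallel gripper is mounted at the origin on the work surface. World frame = base frame: x ahead of the robot, y to its left, z up, the work surface at z = 0. Lengths are in m, angles in degrees, forces in N, time in s.
With the tool pointing down it reaches from about 0.4 to 0.85 m from the base axis. Payload 6.9 kg.
Tool frame: the origin (TCP) lies at the very end of the fingers, on their centre line; the grasp point (between the pads) lies 19 mm behind it (env.tcp_to_grasp is the distance from the TCP to the grasp point, in m); z points along the fingers, y is the line along which they close (so a half turn about z gives the same grasp; the last joint's range is limited). The gripper opens to 85 mm and grips with 20 to 120 N. Pads are 22 mm wide; open, the fingers measure 114 mm over their backs; the gripper's body (76 mm by 85 mm) begins 54 mm behind the grasp point. The pads swing forward as they close: fully open they stand 13 mm farther back than shut.
Start: joints at [-62.596, 29.078, -13.613, 85.955, 7.202, 65.827, -8.869], TCP at [0.228, 0.582, 0.231] pointing down, gripper open.
Joint ranges: [-176.47, 176.47], [-13.61, 117.27], [-81.72, 77.17], [0.22, 143.17], [-87.28, 267.28], [10, 112.55], [-165.47, 165.47]. Speed limits (degrees/s): [136.94, 136.94, 180, 180, 180, 180, 180].

### API

Orientations are given as [roll, pitch, yaw] about the fixed x, y, z axes, in that order (R = Rz(yaw) Ry(pitch) Rx(roll)).
In Python, from station import env, snapshot gives the robot as it stands.
- The arm moves only by the tool carry_out, never from a script. Its arguments are lists of equal length, an entry for each row: "dr": the turn, a rotation vector about the world's x, y, z in rad, a list of three; "slide": the shift along the world's x, y, z in mm, a list of three; "gripper": the finger opening in mm, from 0 to 85.4. In form: {"dr": [[wx, wy, wz], ...], "slide": [[tx, ty, tz], ...], "gripper": [gripper, ...]}. A call has 1 to 20 rows; each row shifts and turns the commanded pose from where the row before left it; what a row does not reach is not made up. A row lasts 1/12 s, in which the tool goes at most 41.7 mm and 7.16 degrees, less where a joint would pass 70% of its speed; a pose out of reach is approached as far as the arm can. A call with a gripper value outside its range is refused whole. The fingers move at their own pace and stop on an object; the grip force is fixed at half the most. Time passes only in rows, so rows that do not move let the fingers close. It gives the time, the measured TCP pose, the force, the opening and the grip force at its end, in the units of the state.
- env.read_state(): the state, without advancing time (a new reading comes with each control period).
- snapshot(name): name is "side" or "top" or "wrist"; returns a dict with "image" (480x640x3 uint8, blue, green, red), "depth" (480x640 float32, m along the optical axis (not along the pixel's ray), 0 where there is no reading), "camera_matrix" (3x3 intrinsics, pixels), "R" (3x3) and "t" (3): a world point X has camera coordinates R X + t. Camera axes: x right, y down, z forward; pixel columns grow to the right and rows downward; lengths in m; the calibration is good to about 2 mm. A picture is of the moment at which its call begins.
- env.hand_in(): hands the job in; it is judged then, once.
The state is a dict: "t": time; "joint_pos": joint angles; "joint_vel": joint speeds; "joint_torque": joint torques, N m; "tcp_pos": TCP position; "eef_rot": TCP orientation; "contact_force": force on the tool from outside, world axes, zero at the start; "moment": the same for the moment, N m; "finger_gap": finger opening in m; "finger_force": force on a finger pad.
Only numpy, scipy, OpenCV 4.12 (cv2) and the standard library are available. Lean on these libraries where they do the work, as an engineer would, in place of code of your own. Each camera call takes 0.05 s, during which the arm holds its last target. There are 200 camera calls.

### The job

The dumpling round is over: put the small round dough cutter back in the steel cutter box. The box's flat cover has no handle, so press your fingertips on top of it and drag it back towards you to open the box wide, stand the cutter upright on the floor of the box, then slide the cover fully shut again the same way. The cover is thin sheet: press firmly enough for it to come with you but do not dent it, and leave the other things on the table where they are.

Things in the scene. Friction and masses are not known exactly. Their poses are not given: they have to be found in the camera images.
- mat: Fixed rubber mat, 300 (x) x 180 (y) x 4 mm, origin: centre of its underside on the table; x roughly away from the robot, z up. The fixed steel cutter box stands centred on it, same axes: 260 x 140 mm, walls 3 mm. The box stands on screw feet of unknown setting: its cover's upper face lies 91 to 105 mm above the table, its inner floor 80 mm below that, its rim 6 mm above the cover.
- cover (a joint): Travel of the flat cover along the box, m: 0 = shut against the back stop, grows as it is drawn to the mat's -x (to the robot), stop at 0.14 (fully open). Stays where left. Sliding takes about 5 N, given only by friction under pressed fingertips (coefficient about 0.5 to 0.7): press with 12 to 17 N. It has no spring: force rises steeply after touching and somewhat as it starts to slide; over 40 N in all dents it.
- cover_mid (a point): Point on the table-level plan of the mat (height 0) under the middle of the shut cover, fixed to the mat (axes as the mat's). The cover's upper face is flat, no handle, 252 mm (x) x 131 mm (y), 3 mm thick, overhung at both long sides by the box's lips: 118 mm of its width is free.
- bay (a point): Point at table height, fixed to the mat (axes as the mat's), under the centre of the opening that the fully open cover leaves: free from 69 mm before it to 66 mm behind it (x) and 59 mm to either side (y). In the box a partition 45 mm high crosses 95 mm before it; the back wall is 72 mm behind it.
- cutter: The small round dough cutter, loose, about 0.12 kg: a plain steel ring 64 mm in outer diameter, 38 mm high, 3 mm wall, open above and below, with wire legs that carry a round grip bar across its top. Overall height 70 mm. Origin: centre of the ring's lower edge; z up; the bar runs along its y.
- cutter_grip (a point): Middle of the cutter's grip bar, 62 mm above the cutter's lower edge: bar 16 mm in diameter, 44 mm long, along the cutter's y; free space of 16 mm below it down to the ring.
- large_cutter: Bystander: a larger cutter of the same kind, ring 92 mm across and 48 mm high, overall height 80 mm. Origin: centre of the lower edge. To be left alone.
- bowl: Bystander: small steel bowl, 104 mm across, 45 mm high. Origin: centre of its underside.
- jar: Bystander: amber glass jar, 56 mm in diameter, 85 mm high. Origin: centre of its underside.
- rolling_pin: Bystander: wooden rolling pin, 320 x 28 mm, lying along its x. Origin: under its middle, on the table.
- cleaver: Bystander: cleaver lying flat, blade 200 x 95 mm towards its +x, handle 110 mm towards -x. Origin: under the heel of the blade.
There are look-alikes about, which are no part of the job. Leave any blue look-alike of the cutter alone.

How it is judged (in metres and radians):
On the way, in this order (a step that is already met when the one before it is completed fails the run):
1. the cover has been drawn back at least 80 mm (value of joint cover above 0.08 m), for 0.2 s.
2. the small cutter stands upright on the floor inside the box, let go, with the cover still open (z of cutter in the frame of mat between 0.008 and 0.03 m and x of cutter in the frame of mat between -0.11 and 0.11 m and y of cutter in the frame of mat between -0.05 and 0.05 m and angle between cutter's own z axis and vertical below 0.15 rad and contact force between the fingers and cutter below 0.1 N and value of joint cover above 0.06 m), for 0.2 s.
At the end, for the whole second after the job is handed in: The small cutter stands upright (within about 8 degrees) and at rest on the floor inside the box, and the cover is fully shut (within 4 mm of its stop) (value of joint cover below 0.004 m and z of cutter in the frame of mat between 0.008 and 0.03 m and x of cutter in the frame of mat between -0.11 and 0.11 m and y of cutter in the frame of mat between -0.05 and 0.05 m and angle between cutter's own z axis and vertical below 0.15 rad and linear speed of cutter below 0.02 m/s); the robot touches nothing.
It fails at once if the cover is pressed with more than 40 N (dented) (contact force between any of the fingers, the arm and cover above 40 N).
It fails at once if another thing on the table is moved by more than 20 mm (distance of any of large_cutter, bowl, jar, rolling_pin, cleaver from where it was at the start of the episode above 0.02 m).
It also fails if it takes over 72 s, if anything falls off the work surface, if the arm or the gripper's body presses on something with over 40 N, if the wrist force passes 120 N, or if a joint passes its speed limit or range.

## Working session

There is one attempt and no reset: what is moved stays moved. The work goes in short steps, Python scripts to look and compute and a tool call to move; the robot and the scene stay as the last step left them, time stands still between calls to the robot, and variables do not carry over. Pictures are saved under pics/ and viewed, at most 10 in all, crops included, and the job is handed in when it is done.

Besides the shell and the picture viewer there is one more tool, called after ">>>" as name(argument=value, ...), one argument or row to a line, values as JSON. carry_out: Moves the arm, as the interface text tells. Its arguments: {"type":"object","properties":{"dr":{"type":"array"},"slide":{"type":"array"},"gripper":{"type":"array"}},"required":["dr","slide","gripper"]}

```bash
mkdir -p pics; cat > h.py <<'E'
import numpy as np, cv2
from station import env, snapshot
def grab(n):
    s=snapshot(n); np.savez('%s.npz'%n,**s); return s
def load(n): return dict(np.load('%s.npz'%n))
def pt(s,u,v,r=1):
    d=s['depth'][v-r:v+r+1,u-r:u+r+1]; d=np.median(d[d>0]); K=s['camera_matrix']
    return s['R'].T@(d*np.linalg.solve(K,[u,v,1])-s['t'])
def ptz(s,u,v,z):
    K=s['camera_matrix'];c=-s['R'].T@s['t'];r=s['R'].T@np.linalg.solve(K,[u,v,1]);return c+r*(z-c[2])/r[2]
def cloud(s):
    d=s['depth'];v,u=np.mgrid[:480,:640];K=s['camera_matrix']
    p=np.stack([u,v,np.ones_like(u)],-1)@np.linalg.inv(K).T*d[...,None]
    return (p-s['t'])@s['R']
E
python3 - <<'E'
from h import *
for n in('top','side'):
    s=grab(n); cv2.imwrite('pics/%s1.png'%n,s['image'])
print(env.read_state())
E
```

```text
{'t': 0.1, 'joint_pos': array([-62.59753614,  29.12071325, -13.61104829,  86.00012538,
         7.20126399,  65.82809397,  -8.86833325]), 'joint_vel': array([ 0.13943665, -0.19376883,  0.10829569, -0.21153357,  0.00145188,
        0.05000845,  0.0521352 ]), 'joint_torque': array([-4.40770367e-03, -6.21844625e+01, -2.19473697e+00, -2.50204843e+01,
        1.24335336e-02,  7.83680531e-03, -1.63765048e-05]), 'tcp_pos': array([0.22751206, 0.58165491, 0.2305348 ]), 'eef_rot': array([-1.79909786e+02,  8.86640485e-05,  1.58644627e+02]), 'contact_force': array([-0.28484584, -0.0732916 ,  0.39833617]), 'moment': array([-0.0322438 , -0.02390411, -0.01284813]), 'finger_force': 0.0, 'finger_gap': 0.08539172377789554}
```

View pics/top1.png

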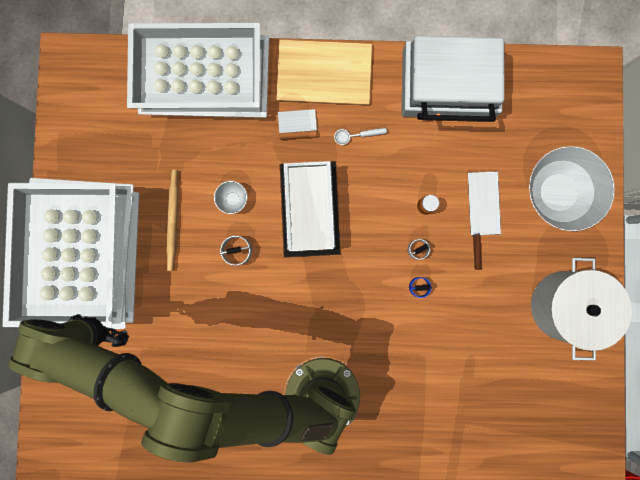

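View pics/side1.png

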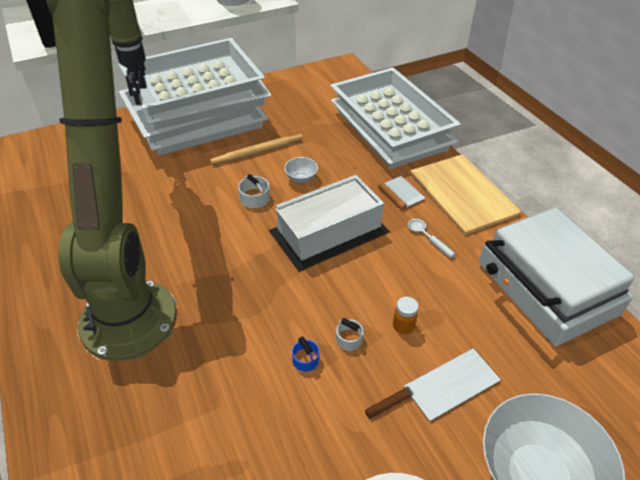

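The top view shows three cutters: (236,250) is the large steel one, (420,249) the small steel one and (421,287) the small blue one. The small plain steel ring at (420,249) fits the description. The box is at about (311,208), the jar at (430,204), and the cleaver lies to the right. I'll confirm this in one crop and measure.

```bash
python3 - <<'E'
from h import *
s=load('top'); P=cloud(s)
a=cv2.resize(s['image'][150:270,270:350],None,fx=5,fy=5,interpolation=2)
b=cv2.resize(s['image'][230:310,390:450],None,fx=6.5,fy=7.5,interpolation=2)
cv2.imwrite('pics/crop.png',np.hstack([a,b]))
print(s['camera_matrix'],(-s['R'].T@s['t']))
for n in('top','side'):
    s=load(n);P=cloud(s).reshape(-1,3);P=P[(s['depth']>0).ravel()]
    w=P[(abs(P[:,1]-.06)<.2)&(abs(P[:,0]-.55)<.25)]
    print(n,P.min(0),P.max(0))
    q=w[(w[:,2]>.085)&(w[:,2]<.12)]
    print(len(q),np.histogram(q[:,2],bins=np.arange(.085,.121,.002)),q.min(0),q.max(0),cv2.minAreaRect((q[:,:2]*1000).astype('f4')))
s=load('top')
for u,v in[(420,249),(421,287),(236,250),(430,204),(311,208)]: print(u,v,pt(s,u,v))
P=cloud(s);c=pt(s,420,249)
m=(np.hypot(P[...,0]-c[0],P[...,1]-c[1])<.06)&(P[...,2]>.015); q=P[m]
print(len(q),np.round(cv2.minEnclosingCircle((q[:,:2]*1000).astype('f4'))[0],1),cv2.minEnclosingCircle((q[:,:2]*1000).astype('f4'))[1])
k=q[q[:,2]>.055];print(len(k),k[:,:].mean(0),k[:,2].max(),cv2.minAreaRect((k[:,:2]*1000).astype('f4')))
E
```

```text
[[525.13763406   0.         322.60374067]
 [  0.         525.13763406 235.45421499]
 [  0.           0.           1.        ]] [0.4090984  0.01014476 1.6724015 ]
top [-0.59653956 -1.46714995 -0.78373955] [1.70796945 1.57213505 0.80931524]
4024 (array([  0,   0,  11,  51, 172, 392, 676, 695, 690, 579, 347, 204, 125,
        60,  17,   5,   0]), array([0.085, 0.087, 0.089, 0.091, 0.093, 0.095, 0.097, 0.099, 0.101,
       0.103, 0.105, 0.107, 0.109, 0.111, 0.113, 0.115, 0.117, 0.119])) [ 0.45037676 -0.02299392  0.08966987] [0.72192342 0.13417859 0.11638553] ((584.9903564453125, 56.33625030517578), (265.0397644042969, 139.99163818359375), 4.269815921783447)
side [-0.56495141 -0.83718738 -0.78276758] [2.51559215 1.79216457 0.7086899 ]
3848 (array([ 58,  52,  59,  82, 182, 551, 892, 828, 517, 326, 196,  83,  21,
         1,   0,   0,   0]), array([0.085, 0.087, 0.089, 0.091, 0.093, 0.095, 0.097, 0.099, 0.101,
       0.103, 0.105, 0.107, 0.109, 0.111, 0.113, 0.115, 0.117, 0.119])) [ 0.44813062 -0.02871281  0.08504367] [0.72225983 0.13580888 0.11146097] ((585.938232421875, 53.13930892944336), (269.6114807128906, 151.3155517578125), 4.520727157592773)
420 249 [ 0.46400185 -0.28616487  0.07020012]
421 287 [ 0.34859002 -0.29078072  0.07054554]
236 250 [0.44700665 0.27373612 0.07792935]
430 204 [ 0.6011268  -0.31215692  0.08350452]
311 208 [0.57848633 0.04889483 0.09793528]
188 [ 464.9 -288.4] 32.224632263183594
82 [ 0.46510596 -0.28817809  0.06729984] 0.07728819991452417 ((465.84356689453125, -289.93353271484375), (16.051963806152344, 53.5843505859375), 29.768394470214844)
```

View pics/crop.png

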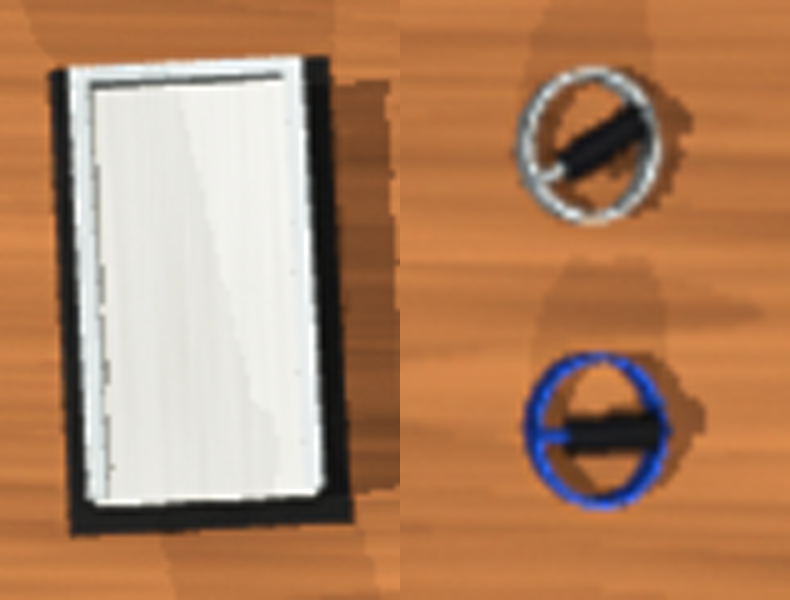

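The crop confirms it: the steel ring with the black bar is the one meant, and the blue one below it is the look-alike. The bar runs from lower left to upper right. Next I'll fit the mat corners, the cover plane and the cutter centre.

```bash
python3 - <<'E'
from h import *
s=load('top')
c=np.array([ptz(s,u,v,.004)[:2] for u,v in[(280,164),(335.6,161.4),(340.6,254.4),(284,257)]])
print(c.mean(0),cv2.minAreaRect((c*1000).astype('f4')),[np.degrees(np.arctan2(*(c[i]-c[j])[::-1])) for i,j in((0,3),(1,2),(0,1),(3,2))])
for n in('top','side'):
    s=load(n);P=cloud(s).reshape(-1,3);P=P[(P[:,2]>.085)&(P[:,2]<.115)]
    q=P[(abs(P[:,0]-.58)<.09)&(abs(P[:,1]-.056)<.04)];A=np.c_[q[:,:2]-[.58,.056],np.ones(len(q))];print(n,len(q),np.median(q[:,2]),np.linalg.lstsq(A,q[:,2],rcond=None)[0])
    t=P=cloud(s).reshape(-1,3);t=t[(abs(t[:,0]-.5)<.06)&(abs(t[:,1]+.1)<.06)];print('table',np.median(t[:,2]))
    P=cloud(s);m=(np.hypot(P[...,0]-.465,P[...,1]+.288)<.055)&(P[...,2]>.012)
    q=P[m]; print('cutter',cv2.minEnclosingCircle((q[:,:2]*1000).astype('f4')))
    g=s['image'].max(2)<70; k=P[m&g&(P[...,2]>.05)]; print(len(k),k.mean(0),cv2.minAreaRect((k[:,:2]*1000).astype('f4')))
s=load('top')
# ring rim pixels read off the crop (left,right,top,bottom)
o=lambda x,y,z:ptz(s,390+(x-400)/6.5,230+y/7.5,z)[:2]
r=np.array([o(517,147,.038),o(662,147,.038),o(590,65,.038),o(590,225,.038)]);print(r,r[:2].mean(0),r[2:].mean(0))
b=np.array([o(566,172,.062),o(643,115,.062)]);print('bar',b,b.mean(0),np.degrees(np.arctan2(*(b[1]-b[0])[::-1])))
E
```

```text
[0.58540804 0.05417909] ((585.3851318359375, 53.82158279418945), (298.5223083496094, 179.89344787597656), 4.1019086837768555) [np.float64(4.101908933672043), np.float64(4.374413557691953), np.float64(94.10913974998564), np.float64(94.03304486448496)]
top 1580 0.09999026501149846 [-0.0015296  -0.00268422  0.10013135]
table -0.0001413494491929981
cutter ((464.9134521484375, -288.4306335449219), 32.224632263183594)
68 [ 0.46562368 -0.2893882   0.06822449] ((465.6397399902344, -288.4228515625), (15.46507453918457, 41.73130798339844), 27.28834342956543)
side 1306 0.09870011082543714 [-0.00202387 -0.00401264  0.09868737]
table -0.0012215923237428121
cutter ((466.983642578125, -294.278564453125), 34.6803092956543)
106 [ 0.46325538 -0.29536583  0.06648289] ((462.65087890625, -294.3215026855469), (15.985840797424316, 42.44547653198242), 34.058189392089844)
[[ 0.46232205 -0.25480509]
 [ 0.46402404 -0.32422209]
 [ 0.49724922 -0.28926558]
 [ 0.43084352 -0.29021519]] [ 0.46317304 -0.28951359] [ 0.46404637 -0.28974039]
bar [[ 0.45188798 -0.27417816]
 [ 0.47608933 -0.3101737 ]] [ 0.46398866 -0.29217593] -56.08535309149207
```

>>> carry_out(
  dr=[
    [0, 0, -0.1],
    [0, 0, -0.1],
    [0, 0, -0.1],
    [0, 0, -0.1],
    [0, 0, -0.1],
    [0, 0, -0.1],
    [0, 0, -0.1],
    [0, 0, -0.1],
    [0, 0, -0.1],
    [0, 0, -0.1],
    [0, 0, -0.1],
    [0, 0, 0],
    [0, 0, 0],
    [0, 0, 0],
    [0, 0, 0],
    [0, 0, 0],
    [0, 0, 0],
    [0, 0, 0],
    [0, 0, 0],
    [0, 0, 0],
  ],
  slide=[
    [20, -26, 0],
    [20, -26, 0],
    [20, -26, 0],
    [20, -26, 0],
    [20, -26, 0],
    [20, -26, 0],
    [20, -26, 0],
    [20, -26, 0],
    [20, -26, 0],
    [20, -26, 0],
    [20, -26, 0],
    [20, -26, 0],
    [20, -26, 0],
    [20, -26, 0],
    [20, -26, 0],
    [20, -26, 0],
    [20, -26, 0],
    [20, -26, 0],
    [20, -26, 0],
    [20, -26, 0],
  ],
  gripper=[0, 0, 0, 0, 0, 0, 0, 0, 0, 0, 0, 0, 0, 0, 0, 0, 0, 0, 0, 0],
)

```text
t: 1.77
tcp_pos: [0.6282, 0.0607, 0.2309]
eef_rot: [-180.0, -0.0, 95.6]
contact_force: [0.6, 0.1, -0.8]
finger_gap: -0.0004
finger_force: 0.0
```

>>> carry_out(
  dr=[
    [0, 0, 0],
    [0, 0, 0],
    [0, 0, 0],
    [0, 0, 0],
    [0, 0, 0],
    [0, 0, 0],
    [0, 0, 0],
  ],
  slide=[
    [0, -3, -30],
    [0, 0, -30],
    [0, 0, -30],
    [0, 0, -20],
    [0, 0, -10],
    [0, 0, -4],
    [0, 0, 0],
  ],
  gripper=[0, 0, 0, 0, 0, 0, 0],
)

```text
t: 2.35
tcp_pos: [0.6275, 0.0591, 0.1068]
eef_rot: [-179.9, 0.0, 95.6]
contact_force: [0.5, 0.1, -0.3]
finger_gap: -0.0002
finger_force: 0.0
```

>>> carry_out(
  dr=[
    [0, 0, 0],
    [0, 0, 0],
    [0, 0, 0],
    [0, 0, 0],
  ],
  slide=[
    [0, 0, -1],
    [0, 0, -1],
    [0, 0, -1],
    [0, 0, 0],
  ],
  gripper=[0, 0, 0, 0],
)

```text
t: 2.68
tcp_pos: [0.6281, 0.0592, 0.1051]
eef_rot: [179.9, -0.0, 95.6]
contact_force: [0.5, 0.4, -0.2]
finger_gap: 0.0001
finger_force: 0.0
```

>>> carry_out(
  dr=[
    [0, 0, 0],
    [0, 0, 0],
    [0, 0, 0],
  ],
  slide=[
    [0, 0, -1],
    [0, 0, -1],
    [0, 0, 0],
  ],
  gripper=[0, 0, 0],
)

```text
t: 2.93
tcp_pos: [0.6276, 0.0591, 0.1022]
eef_rot: [-180.0, -0.0, 95.6]
contact_force: [-0.6, 0.6, 0.8]
finger_gap: 0.0002
finger_force: 0.0
```

>>> carry_out(
  dr=[
    [0, 0, 0],
    [0, 0, 0],
    [0, 0, 0],
  ],
  slide=[
    [0, 0, -1],
    [0, 0, 0],
    [0, 0, 0],
  ],
  gripper=[0, 0, 0],
)

```text
t: 3.18
tcp_pos: [0.6276, 0.0591, 0.1012]
eef_rot: [-180.0, -0.0, 95.6]
contact_force: [-0.5, 0.3, 0.6]
finger_gap: 0.0
finger_force: 0.0
```

>>> carry_out(
  dr=[
    [0, 0, 0],
    [0, 0, 0],
    [0, 0, 0],
  ],
  slide=[
    [0, 0, -1],
    [0, 0, 0],
    [0, 0, 0],
  ],
  gripper=[0, 0, 0],
)

```text
t: 3.43
tcp_pos: [0.6278, 0.059, 0.1004]
eef_rot: [180.0, -0.0, 95.6]
contact_force: [-0.6, -0.6, 1.7]
finger_gap: 0.0
finger_force: 0.8
```

>>> carry_out(
  dr=[
    [0, 0, 0],
    [0, 0, 0],
    [0, 0, 0],
  ],
  slide=[
    [0, 0, -0.5],
    [0, 0, 0],
    [0, 0, 0],
  ],
  gripper=[0, 0, 0],
)

```text
t: 3.68
tcp_pos: [0.6278, 0.0591, 0.1004]
eef_rot: [180.0, -0.0, 95.6]
contact_force: [-1.8, -1.0, 5.8]
finger_gap: 0.0002
finger_force: 2.8
```

>>> carry_out(
  dr=[
    [0, 0, 0],
    [0, 0, 0],
    [0, 0, 0],
  ],
  slide=[
    [0, 0, -0.7],
    [0, 0, 0],
    [0, 0, 0],
  ],
  gripper=[0, 0, 0],
)

```text
t: 3.93
tcp_pos: [0.6278, 0.059, 0.1003]
eef_rot: [179.9, -0.0, 95.6]
contact_force: [-3.4, -0.1, 10.5]
finger_gap: -0.0
finger_force: 5.2
```

>>> carry_out(
  dr=[
    [0, 0, 0],
    [0, 0, 0],
    [0, 0, 0],
    [0, 0, 0],
    [0, 0, 0],
  ],
  slide=[
    [0, 0, -0.5],
    [0, 0, 0],
    [-2, -0.15, 0],
    [-2, -0.15, 0],
    [-2, -0.15, 0],
  ],
  gripper=[0, 0, 0, 0, 0],
)

```text
t: 4.35
tcp_pos: [0.6247, 0.0588, 0.1004]
eef_rot: [179.6, 0.0, 95.6]
contact_force: [4.0, 0.5, 6.0]
finger_gap: -0.0002
finger_force: 3.0
```

>>> carry_out(
  dr=[
    [0, 0, 0],
    [0, 0, 0],
    [0, 0, 0],
  ],
  slide=[
    [0, 0, -0.8],
    [0, 0, 0],
    [-2, -0.15, 0],
  ],
  gripper=[0, 0, 0],
)

```text
t: 4.6
tcp_pos: [0.6234, 0.0587, 0.1003]
eef_rot: [179.5, 0.0, 95.6]
contact_force: [5.5, 1.9, 9.6]
finger_gap: -0.0003
finger_force: 4.9
```

>>> carry_out(
  dr=[
    [0, 0, 0],
    [0, 0, 0],
    [0, 0, 0],
  ],
  slide=[
    [-2, -0.15, 0],
    [-2, -0.15, 0],
    [-2, -0.15, 0],
  ],
  gripper=[0, 0, 0],
)

```text
t: 4.85
tcp_pos: [0.6176, 0.0583, 0.1003]
eef_rot: [179.5, 0.0, 95.6]
contact_force: [5.7, 0.6, 11.2]
finger_gap: 0.0001
finger_force: 4.9
```

>>> carry_out(
  dr=[
    [0, 0, 0],
    [0, 0, 0],
    [0, 0, 0],
    [0, 0, 0],
    [0, 0, 0],
    [0, 0, 0],
  ],
  slide=[
    [-2, -0.15, -0.5],
    [-3, -0.22, 0],
    [-4, -0.3, 0],
    [-4, -0.3, 0],
    [-4, -0.3, 0],
    [-4, -0.3, 0],
  ],
  gripper=[0, 0, 0, 0, 0, 0],
)

```text
t: 5.35
tcp_pos: [0.5972, 0.0568, 0.1003]
eef_rot: [179.4, -0.0, 95.6]
contact_force: [5.7, 0.4, 12.6]
finger_gap: -0.0001
finger_force: 6.4
```

```bash
python3 - <<'E'
from h import *
s=grab('top'); P=cloud(s); t=np.radians(4.2); 
X=P-[.5854,.0542,0]; mx=X[...,0]*np.cos(t)+X[...,1]*np.sin(t); my=-X[...,0]*np.sin(t)+X[...,1]*np.cos(t)
m=(abs(my)<.05)&(P[...,2]>.088)&(P[...,2]<.108); print(np.percentile(mx[m&(mx<0)&(mx>-.3)],[0,1,2]))
print(env.read_state()['contact_force'])
cv2.imwrite('pics/drag.png',cv2.resize(s['image'][140:290,250:400],None,fx=4,fy=4))
E
```

```text
[-0.11511476 -0.11216248 -0.10928229]
[ 3.35338151  0.48184874 13.28316178]
```

View pics/drag.png

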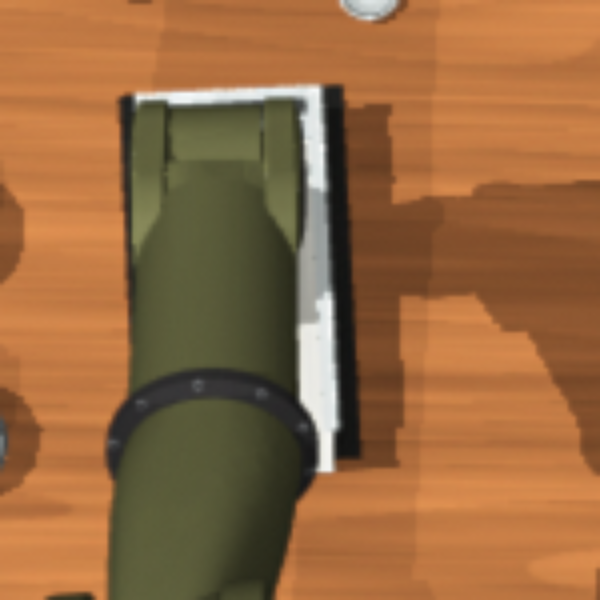

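The cover's front edge (about (330,470) in the crop) now sticks out past the mat, so it is coming along. I'll continue.

>>> carry_out(
  dr=[
    [0, 0, 0],
    [0, 0, 0],
    [0, 0, 0],
    [0, 0, 0],
    [0, 0, 0],
    [0, 0, 0],
    [0, 0, 0],
    [0, 0, 0],
    [0, 0, 0],
    [0, 0, 0],
  ],
  slide=[
    [-2, -0.15, 0],
    [-4, -0.3, 0],
    [-5, -0.37, 0],
    [-5, -0.37, 0],
    [-5, -0.37, 0],
    [-5, -0.37, 0],
    [-5, -0.37, 0],
    [-5, -0.37, 0],
    [-5, -0.37, 0],
    [-5, -0.37, 0],
  ],
  gripper=[0, 0, 0, 0, 0, 0, 0, 0, 0, 0],
)

```text
t: 6.23
tcp_pos: [0.5515, 0.0534, 0.1003]
eef_rot: [179.4, -0.0, 95.6]
contact_force: [5.4, 0.8, 15.4]
finger_gap: -0.0001
finger_force: 7.2
```

>>> carry_out(
  dr=[
    [0, 0, 0],
    [0, 0, 0],
    [0, 0, 0],
    [0, 0, 0],
    [0, 0, 0],
    [0, 0, 0],
    [0, 0, 0],
    [0, 0, 0],
    [0, 0, 0],
    [0, 0, 0],
  ],
  slide=[
    [-5, -0.37, 0],
    [-5, -0.37, 0],
    [-5, -0.37, 0],
    [-5, -0.37, 0],
    [-5, -0.37, 0],
    [-5, -0.37, 0],
    [-5, -0.37, 0],
    [-5, -0.37, 0],
    [-5, -0.37, 0],
    [-5, -0.37, 0],
  ],
  gripper=[0, 0, 0, 0, 0, 0, 0, 0, 0, 0],
)

```text
t: 7.07
tcp_pos: [0.5019, 0.0497, 0.1002]
eef_rot: [179.3, -0.0, 95.6]
contact_force: [6.3, 0.4, 17.3]
finger_gap: 0.0001
finger_force: 8.5
```

>>> carry_out(
  dr=[
    [0, 0, 0],
    [0, 0, 0],
    [0, 0, 0],
    [0, 0, 0],
    [0, 0, 0],
    [0, 0, 0],
    [0, 0, 0],
  ],
  slide=[
    [-4, -0.3, 0.3],
    [-4, -0.3, 0],
    [-4, -0.3, 0],
    [-4, -0.3, 0],
    [-3, -0.2, 0],
    [-3, -0.2, 0],
    [0, 0, 0],
  ],
  gripper=[0, 0, 0, 0, 0, 0, 0],
)

```text
t: 7.65
tcp_pos: [0.4804, 0.0482, 0.1002]
eef_rot: [179.3, -0.0, 95.6]
contact_force: [7.0, 0.4, 13.0]
finger_gap: 0.0001
finger_force: 6.7
```

>>> carry_out(
  dr=[
    [0, 0, 0],
    [0, 0, 0],
    [0, 0, 0],
    [0, 0, 0.09],
    [0, 0, 0.09],
    [0, 0, 0.09],
    [0, 0, 0.09],
    [0, 0, 0.083],
    [0, 0, 0],
    [0, 0, 0],
    [0, 0, 0],
    [0, 0, 0],
    [0, 0, 0],
    [0, 0, 0],
    [0, 0, 0],
    [0, 0, 0],
  ],
  slide=[
    [0, 0, 10],
    [0, 0, 30],
    [0, 0, 30],
    [0, -20, 0],
    [0, -30, 0],
    [0, -30, 0],
    [-2, -30, 0],
    [-2, -30, 0],
    [-2, -30, 0],
    [-2, -30, 0],
    [-2, -30, 0],
    [-2, -30, 0],
    [-2, -30, 0],
    [-2, -28, 0],
    [0, -20, 0],
    [0, 0, 0],
  ],
  gripper=[0, 0, 0, 0, 50, 50, 50, 50, 50, 50, 50, 50, 50, 50, 50, 50],
)

```text
t: 8.98
tcp_pos: [0.4574, -0.2956, 0.1675]
eef_rot: [-179.9, 0.1, 120.6]
contact_force: [0.9, -0.2, -1.0]
finger_gap: 0.0502
finger_force: 0.0
```

```bash
python3 - <<'E'
from h import *
s=grab('top');w=grab('wrist')
cv2.imwrite('pics/open.png',np.hstack([cv2.resize(s['image'][150:300,250:350],(400,600)),cv2.resize(w['image'],(400,300)).repeat(1,0) if 0 else np.vstack([cv2.resize(w['image'],(400,300)),np.zeros((300,400,3),'u1')])]))
P=cloud(s); t=np.radians(4.2)
X=P-[.5854,.0542,0]; mx=X[...,0]*np.cos(t)+X[...,1]*np.sin(t); my=-X[...,0]*np.sin(t)+X[...,1]*np.cos(t)
a=(abs(my)<.045)
for lo in np.arange(-.29,.15,.02):
    m=a&(mx>lo)&(mx<lo+.02); print(round(lo+.01,3),np.round(np.median(P[...,2][m]),4),end='; ')
E
```

```text
-0.28 0.0002; -0.26 0.1004; -0.24 0.1001; -0.22 0.0996; -0.2 0.1003; -0.18 1.6724; -0.16 0.1008; -0.14 0.1; -0.12 0.1003; -0.1 0.0997; -0.08 0.1001; -0.06 0.1003; -0.04 0.1003; -0.02 0.1005; 0.0 0.0208; 0.02 0.0204; 0.04 0.0197; 0.06 0.0195; 0.08 0.0202; 0.1 0.0202; 0.12 0.026; 0.14 0.1026;
```

View pics/open.png

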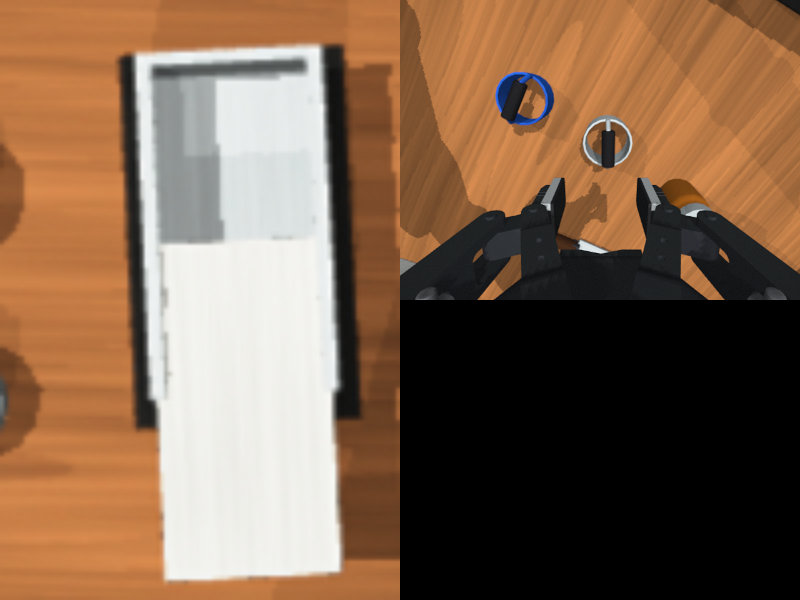

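The box is wide open: the opening runs from about (160,75) to (315,240), with the floor at z 0.020. In the wrist view the steel cutter's bar lines up with the fingers. I'll refine the bar position from the wrist camera.

```bash
python3 - <<'E'
from h import *
for n in('wrist','top'):
    s=load(n);P=cloud(s);g=s['image'].max(2)<80
    m=g&(np.hypot(P[...,0]-.464,P[...,1]+.29)<.05)&(P[...,2]>.052)&(P[...,2]<.085)
    k=P[m]; print(n,len(k),k.mean(0) if len(k) else 0,k[:,2].max() if len(k) else 0, cv2.minAreaRect((k[:,:2]*1000).astype('f4')) if len(k) else 0)
E
```

```text
wrist 1241 [ 0.4632759  -0.2895562   0.06858563] 0.07259022653377728 ((464.27996826171875, -290.51666259765625), (15.675469398498535, 42.7732048034668), 30.769121170043945)
top 58 [ 0.46329792 -0.28525648  0.06833869] 0.07875921193873003 ((463.234619140625, -285.72119140625), (15.177085876464844, 35.90696716308594), 33.50980758666992)
```

>>> carry_out(
  dr=[
    [0, 0, 0],
    [0, 0, 0],
    [0, 0, 0],
    [0, 0, 0],
    [0, 0, 0],
    [0, 0, 0],
    [0, 0, 0],
    [0, 0, 0],
    [0, 0, 0],
    [0, 0, 0],
    [0, 0, 0],
    [0, 0, 0],
    [0, 0, 0],
    [0, 0, 0],
  ],
  slide=[
    [6.6, 5.6, -20],
    [0, 0, -25],
    [0, 0, -25],
    [0, 0, -20],
    [0, 0, -15],
    [0, 0, -10],
    [0, 0, -10],
    [0, 0, 0],
    [0, 0, 0],
    [0, 0, 0],
    [0, 0, 0],
    [0, 0, 0],
    [0, 0, 0],
    [0, 0, 0],
  ],
  gripper=[50, 50, 50, 50, 50, 50, 50, 50, 0, 0, 0, 0, 0, 0],
)

```text
t: 10.25
tcp_pos: [0.4655, -0.2852, 0.0435]
eef_rot: [180.0, 0.1, 121.0]
contact_force: [-2.3, 0.3, 7.1]
finger_gap: 0.0142
finger_force: 58.8
```

>>> carry_out(
  dr=[
    [0, 0, 0],
    [0, 0, 0],
    [0, 0, 0],
    [0, 0, 0],
    [0, 0, 0],
    [0, 0, 0],
    [0, 0, 0],
    [0, 0, 0],
  ],
  slide=[
    [0, 0, 5],
    [0, 0, 10],
    [0, 0, 25],
    [0, 0, 30],
    [0, 0, 30],
    [0, 0, 30],
    [0, 0, 20],
    [0, 0, 0],
  ],
  gripper=[0, 0, 0, 0, 0, 0, 0, 0],
)

```text
t: 10.92
tcp_pos: [0.4671, -0.2858, 0.1978]
eef_rot: [179.8, 0.4, 121.0]
contact_force: [0.6, 0.2, -1.1]
finger_gap: 0.014
finger_force: 58.7
```

```bash
python3 - <<'E'
from h import *
s=grab('side');w=grab('wrist');print(env.read_state()['finger_gap'],env.read_state()['tcp_pos'])
c=-1
p=env.read_state()['tcp_pos'];q=s['camera_matrix']@(s['R']@p+s['t']);u,v=(q[:2]/q[2]).astype(int)
a=s['image'][max(v-60,0):v+60,max(u-60,0):u+60]
cv2.imwrite('pics/held.png',np.hstack([cv2.resize(a,(400,400),interpolation=2),cv2.resize(w['image'],(400,400))]))
E
```

```text
0.014245558615654096 [ 0.46543892 -0.28462822  0.19356866]
```

View pics/held.png

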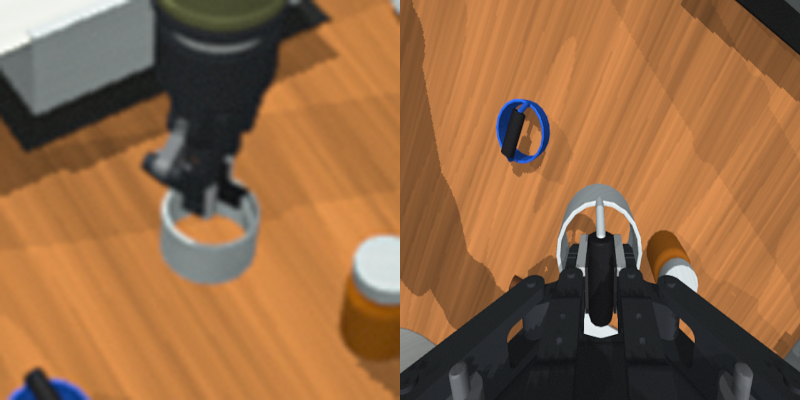

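The left view shows the cutter hanging upright from its bar. The wrist view shows the bar between the pads. I'll carry it over the bay.

>>> carry_out(
  dr=[
    [0, 0, 0],
    [0, 0, -0.04],
    [0, 0, -0.05],
    [0, 0, -0.05],
    [0, 0, -0.05],
    [0, 0, -0.05],
    [0, 0, -0.05],
    [0, 0, -0.05],
    [0, 0, -0.05],
    [0, 0, -0.04],
    [0, 0, -0.038],
    [0, 0, 0],
    [0, 0, 0],
    [0, 0, 0],
    [0, 0, 0],
    [0, 0, 0],
    [0, 0, 0],
    [0, 0, 0],
  ],
  slide=[
    [5, 10, 0],
    [10, 20, 0],
    [12, 23, 0],
    [12, 23, 0],
    [12, 23, 0],
    [12, 23, 0],
    [12, 23, 0],
    [12, 23, 0],
    [12, 23, 0],
    [12, 23, 0],
    [12, 23, 0],
    [12, 23, 0],
    [12, 23, 0],
    [12, 23, 0],
    [12, 24, 0],
    [5, 15, 0],
    [1, 2, 0],
    [0, 0, 0],
  ],
  gripper=[0, 0, 0, 0, 0, 0, 0, 0, 0, 0, 0, 0, 0, 0, 0, 0, 0, 0],
)

```text
t: 12.52
tcp_pos: [0.6414, 0.0639, 0.1911]
eef_rot: [-179.8, -0.0, 94.3]
contact_force: [-0.3, -0.2, -2.4]
finger_gap: 0.014
finger_force: 58.6
```

```bash
python3 - <<'E'
from h import *
p=env.read_state()['tcp_pos'];print(p,env.read_state()['eef_rot'])
for n in('side','wrist'):
    s=grab(n);P=cloud(s)
    m=(np.hypot(P[...,0]-p[0],P[...,1]-p[1])<.05)&(P[...,2]>.125)&(P[...,2]<p[2]-.005); k=P[m]
    print(n,len(k),k.min(0),k.max(0),np.percentile(k[:,2],[1,5,50]))
    for lo in(.15,.16,.17,.18):
        b=k[(k[:,2]>lo)&(k[:,2]<lo+.01)]; print(lo,len(b),b.mean(0) if len(b) else'',b.min(0) if len(b) else'',b.max(0) if len(b) else '')
E
```

```text
[0.64144869 0.06389164 0.19105025] [-1.79841889e+02 -4.90485112e-03  9.43242460e+01]
side 389 [0.60636606 0.02151962 0.14340096] [0.67016034 0.09297394 0.18600662] [0.14647361 0.14939855 0.16569702]
0.15 109 [0.63685905 0.05413496 0.15507733] [0.60636606 0.02417826 0.15009077] [0.66806396 0.09284695 0.15998593]
0.16 96 [0.6326611  0.0480732  0.16498261] [0.60744468 0.02282682 0.16011512] [0.66875064 0.08862374 0.16995456]
0.17 98 [0.63448971 0.04665657 0.17468203] [0.60639213 0.02151962 0.17005507] [0.6696906  0.09297394 0.17997198]
0.18 63 [0.63281634 0.04517161 0.18333305] [0.60829204 0.02219465 0.180076  ] [0.67016034 0.08569445 0.18600662]
wrist 2745 [0.6070776  0.04213036 0.14801942] [0.67131124 0.0890175  0.18604458] [0.15039794 0.15262784 0.17202386]
0.15 546 [0.63637986 0.07420051 0.15540548] [0.6070776  0.04213036 0.15003624] [0.66721735 0.08826743 0.1599846 ]
0.16 658 [0.63545956 0.07456819 0.16508934] [0.60752565 0.04245155 0.16000338] [0.66758304 0.08857198 0.16998183]
0.17 790 [0.63563645 0.07503847 0.17512576] [0.60782183 0.04236954 0.17001574] [0.66804071 0.08836708 0.17999509]
0.18 733 [0.6434884  0.07261239 0.1837304 ] [0.60823901 0.0434689  0.18000325] [0.67131124 0.0890175  0.18604458]
```

>>> carry_out(
  dr=[
    [0, 0, 0],
    [0, 0, 0],
    [0, 0, 0],
    [0, 0, 0],
    [0, 0, 0],
    [0, 0, 0],
    [0, 0, 0],
    [0, 0, 0],
    [0, 0, 0],
  ],
  slide=[
    [0, 0, -15],
    [0, 0, -20],
    [0, 0, -20],
    [0, 0, -20],
    [0, 0, -20],
    [0, 0, -15],
    [0, 0, -10],
    [0, 0, -4],
    [0, 0, 0],
  ],
  gripper=[0, 0, 0, 0, 0, 0, 0, 0, 0],
)

```text
t: 13.37
tcp_pos: [0.6417, 0.0611, 0.068]
eef_rot: [-179.9, 0.0, 94.1]
contact_force: [0.1, -0.9, -1.0]
finger_gap: 0.0137
finger_force: 58.7
```

>>> carry_out(
  dr=[
    [0, 0, 0],
    [0, 0, 0],
    [0, 0, 0],
  ],
  slide=[
    [0, 0, -1],
    [0, 0, -1],
    [0, 0, 0],
  ],
  gripper=[0, 0, 0],
)

```text
t: 13.62
tcp_pos: [0.6427, 0.0623, 0.0674]
eef_rot: [179.9, -0.0, 94.2]
contact_force: [-0.5, 0.2, -1.8]
finger_gap: 0.0143
finger_force: 58.7
```

>>> carry_out(
  dr=[
    [0, 0, 0],
    [0, 0, 0],
    [0, 0, 0],
    [0, 0, 0],
  ],
  slide=[
    [0, 0, -1],
    [0, 0, -1],
    [0, 0, -0.5],
    [0, 0, 0],
  ],
  gripper=[0, 0, 0, 0],
)

```text
t: 13.95
tcp_pos: [0.6422, 0.0624, 0.064]
eef_rot: [-180.0, -0.0, 94.2]
contact_force: [-0.5, -0.4, -2.2]
finger_gap: 0.0143
finger_force: 58.7
```

>>> carry_out(
  dr=[
    [0, 0, 0],
    [0, 0, 0],
  ],
  slide=[
    [0, 0, -1],
    [0, 0, 0],
  ],
  gripper=[0, 0],
)

```text
t: 14.12
tcp_pos: [0.6422, 0.0624, 0.0639]
eef_rot: [180.0, -0.0, 94.2]
contact_force: [-3.1, 0.1, 5.6]
finger_gap: 0.0139
finger_force: 59.4
```

>>> carry_out(
  dr=[
    [0, 0, 0],
    [0, 0, 0],
    [0, 0, 0],
    [0, 0, 0],
    [0, 0, 0],
    [0, 0, 0],
  ],
  slide=[
    [0, 0, 0],
    [0, 0, 0],
    [0, 0, 0],
    [0, 0, 0],
    [0, 0, 0],
    [0, 0, 0],
  ],
  gripper=[20, 30, 40, 40, 40, 40],
)

```text
t: 14.62
tcp_pos: [0.6423, 0.0623, 0.063]
eef_rot: [-180.0, 0.0, 94.2]
contact_force: [-0.3, 1.1, 0.1]
finger_gap: 0.04
finger_force: 0.0
```

>>> carry_out(
  dr=[
    [0, 0, 0],
    [0, 0, 0],
    [0, 0, 0],
    [0, 0, 0],
    [0, 0, 0],
    [0, 0, 0],
    [0, 0, 0],
    [0, 0, 0],
    [0, 0, 0],
    [0, 0, 0],
    [0, 0, 0],
    [0, 0, 0],
  ],
  slide=[
    [0, 0, 10],
    [0, 0, 20],
    [0, 0, 20],
    [0, 0, 20],
    [-10, -1, 20],
    [-25, -2, 0],
    [-25, -2, 0],
    [-25, -2, 0],
    [-25, -2, 0],
    [-25, -2, 0],
    [-15, -1, 0],
    [0, 0, 0],
  ],
  gripper=[40, 40, 40, 40, 40, 20, 0, 0, 0, 0, 0, 0],
)

```text
t: 15.62
tcp_pos: [0.4891, 0.05, 0.1539]
eef_rot: [-179.9, -0.0, 94.2]
contact_force: [-0.5, 0.1, -0.2]
finger_gap: 0.0003
finger_force: 0.0
```

```bash
python3 - <<'E'
from h import *
s=grab('top');d=grab('side')
cv2.imwrite('pics/placed.png',np.hstack([cv2.resize(s['image'][150:300,250:350],(400,600)),cv2.resize(d['image'][160:280,260:400],(400,600))]))
print(env.read_state()['tcp_pos'])
for n,s in(('top',s),('side',d)):
    P=cloud(s);k=P[(np.hypot(P[...,0]-.639,P[...,1]-.058)<.045)&(P[...,2]>.03)&(P[...,2]<.1)]
    print(n,len(k),k.min(0),k.max(0)); b=k[k[:,2]>.072]; print(len(b),b.mean(0) if len(b) else '')
E
```

```text
[0.49282391 0.05045127 0.15407622]
top 193 [0.60722022 0.02653477 0.03003251] [0.67120936 0.0886782  0.09931488]
83 [0.63854095 0.05766989 0.08716903]
side 213 [0.60624715 0.02448192 0.03057254] [0.67230057 0.08878066 0.09259537]
88 [0.63727241 0.05142806 0.08472174]
```

View pics/placed.png

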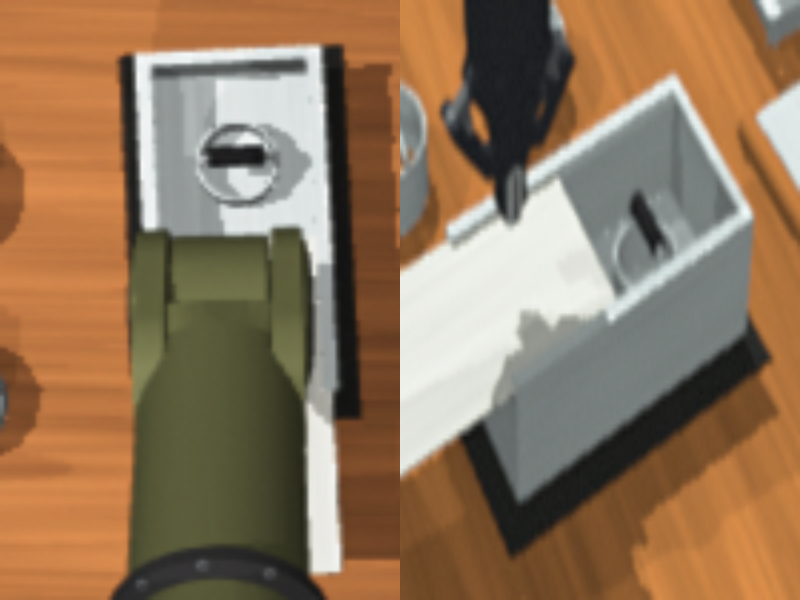

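The cutter stands upright on the floor, centred in the bay (about (238,163) in the left view). Now I'll press down and push the cover shut.

>>> carry_out(
  dr=[
    [0, 0, 0],
    [0, 0, 0],
    [0, 0, 0],
    [0, 0, 0],
    [0, 0, 0],
    [0, 0, 0],
  ],
  slide=[
    [0, 0, -15],
    [0, 0, -15],
    [0, 0, -12],
    [0, 0, -7],
    [0, 0, -2],
    [0, 0, 0],
  ],
  gripper=[0, 0, 0, 0, 0, 0],
)

```text
t: 16.22
tcp_pos: [0.4928, 0.0503, 0.1018]
eef_rot: [-180.0, 0.0, 94.2]
contact_force: [-0.1, 0.3, 0.8]
finger_gap: 0.0003
finger_force: 0.0
```

>>> carry_out(
  dr=[
    [0, 0, 0],
    [0, 0, 0],
    [0, 0, 0],
  ],
  slide=[
    [0, 0, -1],
    [0, 0, 0],
    [0, 0, 0],
  ],
  gripper=[0, 0, 0],
)

```text
t: 16.47
tcp_pos: [0.4927, 0.0504, 0.1016]
eef_rot: [179.9, -0.0, 94.2]
contact_force: [-0.6, 0.7, 0.4]
finger_gap: 0.0
finger_force: 0.0
```

>>> carry_out(
  dr=[
    [0, 0, 0],
    [0, 0, 0],
    [0, 0, 0],
  ],
  slide=[
    [0, 0, -1],
    [0, 0, 0],
    [0, 0, 0],
  ],
  gripper=[0, 0, 0],
)

```text
t: 16.72
tcp_pos: [0.4925, 0.0504, 0.1004]
eef_rot: [180.0, -0.0, 94.2]
contact_force: [0.9, -0.5, 0.6]
finger_gap: 0.0003
finger_force: 0.7
```

>>> carry_out(
  dr=[
    [0, 0, 0],
    [0, 0, 0],
    [0, 0, 0],
  ],
  slide=[
    [0, 0, -0.7],
    [0, 0, 0],
    [0, 0, 0],
  ],
  gripper=[0, 0, 0],
)

```text
t: 16.97
tcp_pos: [0.4926, 0.0504, 0.1003]
eef_rot: [179.9, -0.0, 94.2]
contact_force: [-1.5, -0.2, 9.4]
finger_gap: 0.0001
finger_force: 4.9
```

>>> carry_out(
  dr=[
    [0, 0, 0],
    [0, 0, 0],
    [0, 0, 0],
  ],
  slide=[
    [0, 0, -0.6],
    [0, 0, 0],
    [0, 0, 0],
  ],
  gripper=[0, 0, 0],
)

```text
t: 17.22
tcp_pos: [0.4926, 0.0504, 0.1002]
eef_rot: [179.9, -0.0, 94.2]
contact_force: [-3.9, -1.0, 16.8]
finger_gap: 0.0001
finger_force: 8.1
```

>>> carry_out(
  dr=[
    [0, 0, 0],
    [0, 0, 0],
    [0, 0, 0],
  ],
  slide=[
    [1, 0.07, 0],
    [1, 0.07, 0],
    [1, 0.07, 0],
  ],
  gripper=[0, 0, 0],
)

```text
t: 17.47
tcp_pos: [0.4951, 0.0505, 0.1002]
eef_rot: [180.0, -0.0, 94.2]
contact_force: [-5.3, 0.4, 18.1]
finger_gap: -0.0001
finger_force: 8.9
```

>>> carry_out(
  dr=[
    [0, 0, 0],
    [0, 0, 0],
    [0, 0, 0],
  ],
  slide=[
    [2, 0.15, 0],
    [2, 0.15, 0],
    [2, 0.15, 0],
  ],
  gripper=[0, 0, 0],
)

```text
t: 17.72
tcp_pos: [0.5011, 0.051, 0.1002]
eef_rot: [180.0, -0.0, 94.2]
contact_force: [-5.1, -0.1, 17.4]
finger_gap: 0.0001
finger_force: 8.8
```

>>> carry_out(
  dr=[
    [0, 0, 0],
    [0, 0, 0],
    [0, 0, 0],
    [0, 0, 0],
    [0, 0, 0],
    [0, 0, 0],
    [0, 0, 0],
    [0, 0, 0],
    [0, 0, 0],
    [0, 0, 0],
  ],
  slide=[
    [4, 0.3, 0],
    [5, 0.37, 0],
    [5, 0.37, 0],
    [5, 0.37, 0],
    [5, 0.37, 0],
    [5, 0.37, 0],
    [5, 0.37, 0],
    [5, 0.37, 0],
    [5, 0.37, 0],
    [5, 0.37, 0],
  ],
  gripper=[0, 0, 0, 0, 0, 0, 0, 0, 0, 0],
)

```text
t: 18.55
tcp_pos: [0.5501, 0.0546, 0.1002]
eef_rot: [180.0, -0.0, 94.2]
contact_force: [-4.5, -0.1, 15.4]
finger_gap: -0.0003
finger_force: 7.9
```

>>> carry_out(
  dr=[
    [0, 0, 0],
    [0, 0, 0],
    [0, 0, 0],
    [0, 0, 0],
    [0, 0, 0],
    [0, 0, 0],
    [0, 0, 0],
    [0, 0, 0],
  ],
  slide=[
    [5, 0.37, 0],
    [5, 0.37, 0],
    [5, 0.37, 0],
    [5, 0.37, 0],
    [5, 0.37, 0],
    [5, 0.37, 0],
    [5, 0.37, 0],
    [5, 0.37, 0],
  ],
  gripper=[0, 0, 0, 0, 0, 0, 0, 0],
)

```text
t: 19.22
tcp_pos: [0.59, 0.0576, 0.1003]
eef_rot: [-180.0, -0.0, 94.2]
contact_force: [-6.1, 0.0, 14.4]
finger_gap: -0.0
finger_force: 7.3
```

>>> carry_out(
  dr=[
    [0, 0, 0],
    [0, 0, 0],
    [0, 0, 0],
    [0, 0, 0],
    [0, 0, 0],
    [0, 0, 0],
    [0, 0, 0],
  ],
  slide=[
    [5, 0.37, 0],
    [5, 0.37, -0.1],
    [5, 0.37, 0],
    [5, 0.37, 0],
    [5, 0.37, 0],
    [5, 0.37, 0],
    [5, 0.37, 0],
  ],
  gripper=[0, 0, 0, 0, 0, 0, 0],
)

```text
t: 19.8
tcp_pos: [0.6251, 0.0602, 0.1003]
eef_rot: [180.0, -0.0, 94.2]
contact_force: [-5.7, -0.4, 14.5]
finger_gap: -0.0
finger_force: 7.0
```

>>> carry_out(
  dr=[
    [0, 0, 0],
    [0, 0, 0],
    [0, 0, 0],
    [0, 0, 0],
  ],
  slide=[
    [3, 0.22, 0],
    [2, 0.15, 0],
    [2, 0.15, 0],
    [2, 0.15, 0],
  ],
  gripper=[0, 0, 0, 0],
)

```text
t: 20.13
tcp_pos: [0.6325, 0.0608, 0.1003]
eef_rot: [-179.8, -0.0, 94.2]
contact_force: [-14.7, -0.3, 22.2]
finger_gap: -0.0003
finger_force: 11.0
```

The side force jumped to 14.7 N, so the cover is at its stop. I'll lift straight off and clear the view.

>>> carry_out(
  dr=[
    [0, 0, 0],
    [0, 0, 0],
    [0, 0, 0],
    [0, 0, 0],
    [0, 0, 0],
    [0, 0, 0],
    [0, 0, 0],
    [0, 0, 0],
    [0, 0, 0],
    [0, 0, 0],
    [0, 0, 0],
    [0, 0, 0],
  ],
  slide=[
    [0, 0, 2],
    [0, 0, 8],
    [0, 0, 25],
    [0, 0, 30],
    [0, 0, 30],
    [-15, 25, 10],
    [-15, 30, 0],
    [-15, 30, 0],
    [-15, 30, 0],
    [-15, 30, 0],
    [-15, 30, 0],
    [0, 0, 0],
  ],
  gripper=[0, 0, 0, 0, 0, 0, 0, 0, 0, 0, 0, 0],
)

```text
t: 21.13
tcp_pos: [0.5402, 0.2444, 0.2038]
eef_rot: [-179.9, -0.3, 94.8]
contact_force: [-0.9, 0.5, 0.3]
finger_gap: -0.0001
finger_force: 0.0
```

```bash
python3 - <<'E'
from h import *
s=grab('top');d=grab('side');t0=env.read_state()
cv2.imwrite('pics/end.png',np.hstack([cv2.resize(s['image'][150:270,270:350],(400,600),interpolation=2),cv2.resize(d['image'][160:280,260:400],(400,600))]))
P=cloud(s);t=np.radians(4.2)
X=P-[.5854,.0542,0]; mx=X[...,0]*np.cos(t)+X[...,1]*np.sin(t); my=-X[...,0]*np.sin(t)+X[...,1]*np.cos(t)
m=(my>-.05)&(my<0)&(P[...,2]>.08)&(P[...,2]<.12)&(mx>-.3); print(mx[m].min(),mx[m].max())
print(t0['contact_force'],t0['tcp_pos'])
E
```

```text
-0.12849207708588 0.1324383576467483
[ 0.91331024 -0.10510257  0.29124746] [0.54347844 0.2377264  0.20394889]
```

View pics/end.png

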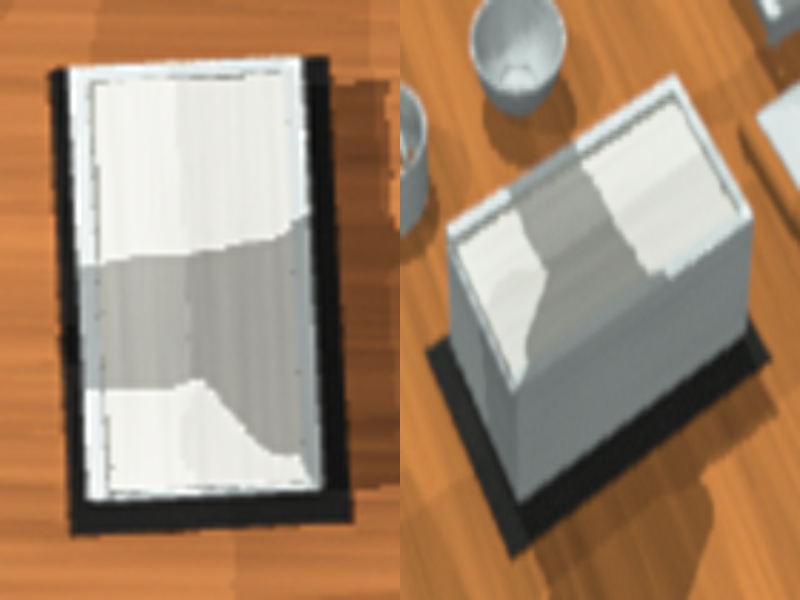

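Both views show the cover seated against the back wall, with only a thin line left at the back (y≈73) and the front edge just inside the wall (y≈490).

```bash
python3 -c "
from h import *
print(env.hand_in())"
```

```text
the job is handed in; nothing more can be done
None
```

I handed the job in at about 21 s of the 72 s allowed: the small steel cutter stands upright in the box and the cover is slid shut to its stop. The highest force I read while pressing was about 27 N, and the arm stayed clear of the other things. The hand-in returned no verdict.

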